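Draw the suction wand out of a part-opening drawer

TASK

Pull the drawer of the small grey drawer unit open by its bar until it stops, then take the long suction wand by its handle, tilt it handle-end up and draw it out diagonally through the gap between the drawer front and the unit, whose top still covers the wand's other end. Finish while holding the wand still in the gripper, in the air, touching nothing else and with its whole length clearly higher than the top of the unit. Leave the drawer open and do not disturb the bottle or the bowl.

Things in the scene. Friction and masses are not known exactly. Their poses are not given: they have to be found in the camera images.
- unit: Fixed grey one-drawer unit, 420 deep (x) x 290 wide (y) x 150 mm high, turned up to 11 degrees. Origin: on the counter, under the middle of its front face. +x points from the front face into the unit, away from the robot; z up. Its top panel (underside at 135 mm) begins at the front face and covers whatever of the drawer is not pulled out. A fixed carton, 70 mm high, stands on it from 240 mm back.
- drawer (a joint): How far the drawer is out (m), along the unit's -x: 0 shut, 0.19 at its stop. Starts 0.055 to 0.08 ajar; about 2 N friction, stays where left. Drawer front 12 mm thick, its inner face in the plane of the unit's front face when shut, top edge 125 mm above the counter. Inside 250 mm wide, 394 long, floor 20 mm above the counter, side walls up to 105 mm.
- drawer_bar (a point): Middle of the drawer's steel bar handle: round bar 12 mm thick, 130 mm long across the unit (its y), axis 42 mm in front of the drawer front and 112 mm above the counter, on two posts 55 mm either side of the middle. Free above and below: pinch it from above, a finger in front and one behind. Moves with the drawer.
- wand_handle (a point): Handle centre of the loose rigid white wand in the drawer, 13 mm above its floor. Handle 110 long, 22 wide, 26 mm high. +x runs along the wand to its tip, away from the robot, within 6 degrees of the unit's x; z up. Tip (wand_tip): 22 mm ball centred 234 mm along +x, 70 to 170 mm under the unit's top when the drawer is at its stop; tube 10 mm. 60 to 130 g, balanced within 60 mm of here, tipwards.
- saline_mid (a point): Centre of a loose capped clear bottle, 68 mm diameter, 170 mm high, standing on the counter to the left; leave alone.
- dish_mid (a point): Centre of a loose steel bowl, 140 mm diameter, 50 mm high, standing on the counter to the right; leave alone.

How it is judged:
By the outcome, as a careful person would: the job done as asked, in the order asked, and still so for the second after the job is handed in, while the arm keeps its last pose, push and grip.
It also fails if it takes over 53 s, if anything falls off the work surface, if the arm or the gripper's body presses on something with over 40 N, if the wrist force passes 120 N, or if a joint passes its speed limit or range.

ROBOT

A 6-joint arm with a two-finger parallel gripper is mounted at the origin on the work surface. World frame = base frame: x ahead of the robot, y to its left, z up, the work surface at z = 0. Lengths are in m, angles in rad, forces in N, time in s.
With the tool pointing down it reaches from about 0.35 to 1 m from the base axis. Payload 7.1 kg.
Tool frame: the origin (TCP) lies on the centre line of the jaws, within the pads' length; the fingertips stand 11 mm ahead of it and the grasp point (between the pads) lies 8 mm behind it; z points along the fingers, y is the line along which they close (so a half turn about z gives the same grasp; the last joint's range is limited). The gripper opens to 85 mm and grips with 20 to 120 N. Pads are 22 mm wide; open, the fingers measure 114 mm over their backs; the gripper's body (76 mm by 85 mm) begins 54 mm behind the grasp point. The pads swing forward as they close: fully open they stand 13 mm farther back than shut.
Start: joints at [1.092, 0.423, 1.63, -0, 1.089, -0.019], TCP at [0.277, 0.56, 0.242] pointing down, gripper open.
Joint ranges: [-3, 3], [-0.9, 2.11], [0.09, 2.58], [-1.31, 4.45], [0.11, 2.69], [-2.54, 2.54]. Speed limits (rad/s): [2.39, 2.39, 3.01, 3.14, 3.14, 3.14].

INTERFACE

Orientations are given as a unit quaternion [x, y, z, w].
In Python, from station import manip gives the robot as it stands. The module is installed in compiled form; this text tells all that it offers.
- The arm moves only by the tool send_rows, never from a script. Its argument "steps" is a list that holds one entry, the list of rows, each a list of 4 numbers: the shift along the world's x, y, z in units of 1000 mm (1.0 is 1000 mm), then the turn about the world's z in units of 90 degrees (1.0 is 90 degrees). A call has 1 to 12 rows; each row is the pose to reach, as a shift and turn from the pose commanded when the call began; what a row does not reach only later rows make up. A row lasts 1/8 s, in which the tool goes at most 62.5 mm and 10.7 degrees, less where a joint would pass 70% of its speed; a pose out of reach is approached as far as the arm can. A call with a number of a shift or a turn outside -1 to 1 is refused whole. A call with a gripper value outside its range is refused whole. "fingers" is the closure, from -1 (fully open) to 1 (shut), set as the call begins (left out, the last holds). The fingers move at their own pace and stop on an object; "squeeze" is the grip in N (left out, the last holds). Time passes only in rows, so rows that repeat a pose let the fingers close. It gives the time, the measured TCP pose, the force, the opening and the grip force at its end, in the units of the state.
- manip.read_state(): the state, without advancing time (a new reading comes with each control period).
- manip.read_camera(name): name is "scene" or "top"; returns a dict with "frame" (420x560x3 uint8, red, green, blue), "depth" (420x560 float32, m along the optical axis (not along the pixel's ray), 0 where there is no reading), "fx", "fy", "cx", "cy" (pixels), "R" (3x3) and "t" (3): a world point X has camera coordinates R X + t. Camera axes: x right, y down, z forward; pixel columns grow to the right and rows downward; lengths in m; the calibration is good to about 2 mm. A picture is of the moment at which its call begins.
- manip.sign_off(): hands the job in; it is judged then, once.
The state is a dict: "t": time; "joint_positions": joint angles; "qd": joint speeds; "joint_efforts": joint torques, N m; "tool_pos": TCP position; "orientation": TCP orientation; "contact_force": force on the tool from outside, world axes, zero at the start; "torque": the same for the moment, N m; "width": finger opening in m; "grip_force": force on a finger pad.
Only numpy, scipy, OpenCV 4.12 (cv2) and the standard library are available. Lean on these libraries where they do the work, as an engineer would, in place of code of your own. Each camera call takes 0.05 s, during which the arm holds its last target. There are 200 camera calls.

## Working session

There is one attempt and no reset: what is moved stays moved. The work goes in short steps, Python scripts to look and compute and a tool call to move; the robot and the scene stay as the last step left them, time stands still between calls to the robot, and variables do not carry over. Pictures are saved under pics/ and viewed, at most 10 in all, crops included, and the job is handed in when it is done.

Besides the shell and the picture viewer there is one more tool, called after "Call:" as name(argument=value, ...) on one line, values as JSON. send_rows: Moves the arm, as the interface text tells. Shifts and turns lie within -1 to 1; 1 stands for 1000 mm of shift or 90 degrees of turn. Its arguments: {"type":"object","properties":{"steps":{"type":"array","items":{"type":"array","items":{"type":"array","items":{"type":"number","minimum":-1,"maximum":1}}}},"fingers":{"type":"number"},"squeeze":{"type":"number"}},"required":["steps"]}

```bash
mkdir -p pics; python3 - <<'E'
from station import manip
import cv2,numpy as np
s=manip.read_state();print({k:np.round(v,3).tolist() for k,v in s.items()})
for n in("scene","top"):
    c=manip.read_camera(n);cv2.imwrite(f"pics/{n}0.png",c["frame"][:,:,::-1]);np.savez(n+"0",**c)
    print(n,c["fx"],c["cx"],c["cy"],np.round(c["R"],3).tolist(),np.round(c["t"],3), np.round(-c["R"].T@c["t"],3))
E
```

```text
{'t': 0.0, 'joint_positions': [1.092, 0.424, 1.631, 0.0, 1.089, -0.019], 'qd': [0.001, -0.002, -0.001, -0.003, 0.002, 0.001], 'joint_efforts': [0.0, -55.739, -28.175, -0.0, 0.007, -0.0], 'tool_pos': [0.277, 0.56, 0.242], 'orientation': [0.228, 0.974, -0.001, -0.0], 'contact_force': [-0.25, -0.87, 0.371], 'torque': [-0.041, 0.088, -0.028], 'grip_force': 0.0, 'width': 0.085}
scene 513.0519753029835 286.16689256230507 200.17162634852468 [[0.903, -0.429, 0.01], [-0.29, -0.626, -0.724], [0.317, 0.65, -0.69]] [-0.56   0.263  1.126] [ 0.225 -0.808  0.974]
top 464.2451561733526 272.0504200862292 219.37588949449332 [[0.006, -1.0, 0.01], [-0.993, -0.007, -0.114], [0.114, -0.009, -0.993]] [-0.024  0.63   1.26 ] [ 0.483 -0.008  1.323]
```

View pics/scene0.png

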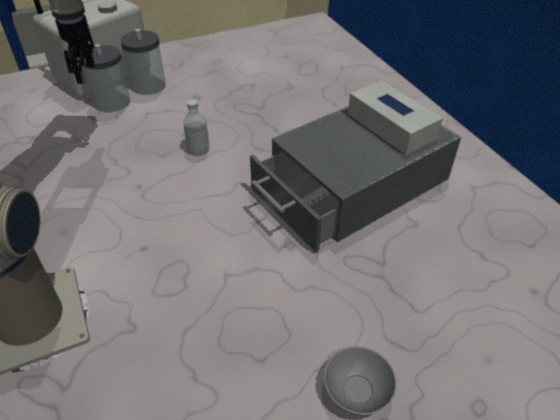

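View pics/top0.png

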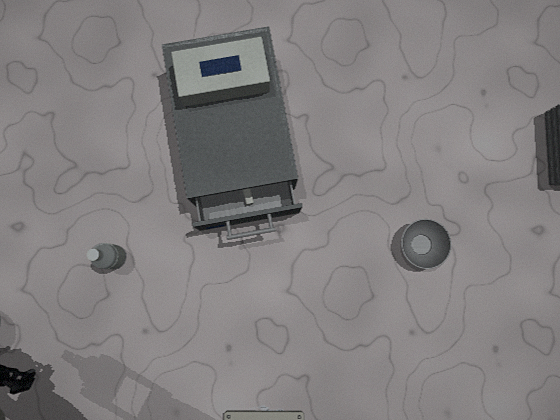

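The top view shows the unit's front edge running about (188,197) to (300,182), the bar near (250,226), the wand's white handle at (249,197), the bottle at (105,257) and the bowl at (420,245). Next I measure these with depth.

```bash
cat >h.py <<'E'
import numpy as np,cv2
def cloud(c):
    d=c["depth"];v,u=np.mgrid[:d.shape[0],:d.shape[1]]
    P=np.stack([(u-c["cx"])/c["fx"]*d,(v-c["cy"])/c["fy"]*d,d],-1)
    W=(P-c["t"])@c["R"]; W[d<=0]=np.nan
    return W
def ray(c,u,v,z):
    d=c["R"].T@np.array([(u-c["cx"])/c["fx"],(v-c["cy"])/c["fy"],1.]);o=-c["R"].T@c["t"]
    return o+d*(z-o[2])/d[2]
E
python3 - <<'E'
from h import *
c=dict(np.load("top0.npz"));W=cloud(c);z=W[...,2]
m=(abs(z-.15)<.006)&(W[...,0]>.45)&(abs(W[...,1])<.4)
p=W[m];print(len(p),np.median(p[:,2]))
q=np.array([W[m[:,u],u] [-1][:2] for u in range(196,294) if m[:,u].any()])
q=np.array([[W[np.where(m[:,u])[0].max(),u,k] for k in(0,1)] for u in range(196,294,3)])
l=cv2.fitLine(q.astype(np.float32),cv2.DIST_HUBER,0,.01,.01).ravel();print("front line",l,q[[0,-1]])
r=cv2.minAreaRect(p[:,:2].astype(np.float32));print(r)
print(np.round(cv2.boxPoints(r),3).tolist())
b=(abs(z-.115)<.012)&(W[...,0]<q[:,0].min()-.0)&(abs(W[...,1])<.3)&(W[...,0]>.3)
vv,uu=np.where(b)
for u in range(222,280,6):
    print(u,[(int(v),np.round(W[v,u],3).tolist()) for v in range(200,242,2)if W[v,u,2]>.08])
print("wand",np.round(W[197,249],3), "bowl",np.round(W[245,420],3),"bottle",np.round(W[255,93],3))
E
```

```text
12043 0.1507866136983258
front line [ 0.18396659 -0.9829325   0.70569193  0.01282663] [[ 0.67433184  0.17653377]
 [ 0.72024298 -0.06955549]]
((0.9039639234542847, 0.09570039808750153), (0.42253759503364563, 0.2907750606536865), 10.726737022399902)
[[0.6690000295639038, 0.19900000095367432], [0.7229999899864197, -0.0860000029206276], [1.1390000581741333, -0.00800000037997961], [1.0839999914169312, 0.27799999713897705]]
222 [(218, [0.623, 0.111, 0.124]), (220, [0.617, 0.111, 0.129]), (222, [0.614, 0.112, 0.109])]
228 [(216, [0.628, 0.095, 0.127]), (218, [0.623, 0.096, 0.124]), (220, [0.618, 0.096, 0.122]), (222, [0.613, 0.096, 0.12]), (224, [0.608, 0.096, 0.118]), (226, [0.603, 0.096, 0.117]), (228, [0.598, 0.096, 0.119]), (230, [0.592, 0.096, 0.118]), (232, [0.587, 0.096, 0.116]), (234, [0.582, 0.095, 0.118]), (236, [0.577, 0.096, 0.113]), (238, [0.572, 0.095, 0.117])]
234 [(216, [0.628, 0.08, 0.126]), (218, [0.623, 0.08, 0.128]), (220, [0.619, 0.081, 0.113]), (234, [0.582, 0.08, 0.119]), (236, [0.577, 0.079, 0.121]), (238, [0.572, 0.08, 0.115])]
240 [(214, [0.633, 0.064, 0.129]), (21
[... 672 characters left out ...]
34, [0.583, 0.017, 0.115])]
264 [(210, [0.644, 0.002, 0.127]), (212, [0.64, 0.002, 0.122]), (214, [0.634, 0.002, 0.126]), (230, [0.593, 0.002, 0.12]), (232, [0.588, 0.002, 0.118])]
270 [(210, [0.645, -0.013, 0.124]), (212, [0.64, -0.014, 0.124]), (214, [0.635, -0.014, 0.117]), (216, [0.63, -0.014, 0.119]), (218, [0.624, -0.014, 0.122]), (220, [0.619, -0.014, 0.118]), (222, [0.614, -0.014, 0.12]), (224, [0.609, -0.014, 0.119]), (226, [0.604, -0.014, 0.115]), (228, [0.599, -0.014, 0.114]), (230, [0.593, -0.014, 0.116])]
276 [(208, [0.65, -0.029, 0.123]), (210, [0.645, -0.029, 0.127]), (212, [0.641, -0.029, 0.118])]
wand [0.691 0.045 0.05 ] bowl [ 0.564 -0.442  0.005] bottle [0.524 0.424 0.167]
```

Call:
send_rows(steps=[[[0.305,-0.523,0,-0.59],[0.305,-0.523,0,-0.59],[0.305,-0.523,0,-0.59],[0.305,-0.523,0,-0.59],[0.305,-0.523,0,-0.59],[0.305,-0.523,0,-0.59],[0.305,-0.523,0,-0.59],[0.305,-0.523,0,-0.59],[0.305,-0.523,0,-0.59],[0.305,-0.523,0,-0.59],[0.305,-0.523,0,-0.59],[0.305,-0.523,0,-0.59]]], fingers=-0.3)

```text
t: 1.6
tool_pos: [0.5817, 0.0373, 0.2418]
orientation: [0.639, 0.769, -0.0, -0.001]
contact_force: [-0.3, 0.6, -0.3]
width: 0.0557
grip_force: 0.0
```

Call:
send_rows(steps=[[[0,0,-0.04,0],[0,0,-0.08,0],[0,0,-0.12,0],[0,0,-0.136,0],[0,0,-0.136,0]]], fingers=0.2)

```text
t: 2.22
tool_pos: [0.5816, 0.0379, 0.1058]
orientation: [0.639, 0.77, -0.001, -0.001]
contact_force: [0.5, -0.7, 0.0]
width: 0.0341
grip_force: 0.0
```

Call:
send_rows(steps=[[[0,0,0,0],[0,0,0,0],[0,0,0,0],[0,0,0,0]]], fingers=1, squeeze=40)

```text
t: 2.72
tool_pos: [0.5838, 0.0375, 0.1081]
orientation: [0.639, 0.769, 0.001, 0.001]
contact_force: [-0.0, 3.0, 6.3]
width: 0.0103
grip_force: 39.5
```

Call:
send_rows(steps=[[[-0.01,-0.0019,0,0],[-0.025,-0.0047,0,0],[-0.04,-0.0075,0,0],[-0.055,-0.0103,0,0],[-0.07,-0.0131,0,0],[-0.085,-0.0159,0,0],[-0.1,-0.0187,0,0],[-0.11,-0.0206,0,0],[-0.118,-0.022,0,0],[-0.118,-0.022,0,0]]])

```text
t: 3.98
tool_pos: [0.465, 0.0151, 0.1081]
orientation: [0.639, 0.769, 0.001, 0.001]
contact_force: [-2.4, 1.7, 14.4]
width: 0.0104
grip_force: 41.2
```

Call:
send_rows(steps=[[[-0.004,-0.0007,0,0],[-0.008,-0.0015,0,0],[-0.012,-0.0022,0,0],[-0.012,-0.0022,0,0]]])

```text
t: 4.47
tool_pos: [0.4576, 0.0136, 0.1082]
orientation: [0.639, 0.769, 0.004, 0.004]
contact_force: [12.0, 8.6, -3.1]
width: 0.0107
grip_force: 39.8
```

Call:
send_rows(steps=[[[0.005,0.0009,0,0],[0.005,0.0009,0,0],[0.005,0.0009,0,0],[0.005,0.0009,0,0]]], fingers=0.2)

```text
t: 4.97
tool_pos: [0.4569, 0.0137, 0.1062]
orientation: [0.639, 0.769, -0.0, -0.0]
contact_force: [-0.1, -0.4, -1.0]
width: 0.0339
grip_force: 0.0
```

Call:
send_rows(steps=[[[0,0,0.03,0],[0,0,0.08,0],[0,0,0.14,0],[-0.05,0.05,0.18,0],[-0.1,0.1,0.18,0],[-0.1,0.15,0.18,0],[-0.1,0.15,0.18,0]]])

```text
t: 5.85
tool_pos: [0.3559, 0.1665, 0.2868]
orientation: [0.637, 0.771, 0.001, 0.0]
contact_force: [-0.0, 0.1, 0.3]
width: 0.034
grip_force: 0.0
```

```bash
python3 - <<'E'
from station import manip
from h import *
for n in("scene","top"):
    c=manip.read_camera(n);np.savez(n+"1",**c);
    f=c["frame"][:,:,::-1]
    f=f[130:290,220:380] if n=="scene" else f[150:300,150:350]
    f=cv2.convertScaleAbs(cv2.resize(f,None,fx=3,fy=3,interpolation=cv2.INTER_CUBIC),alpha=1.6)
    cv2.imwrite(f"pics/{n}1.png",f)
E
```

```text
(no output)
```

View pics/top1.png

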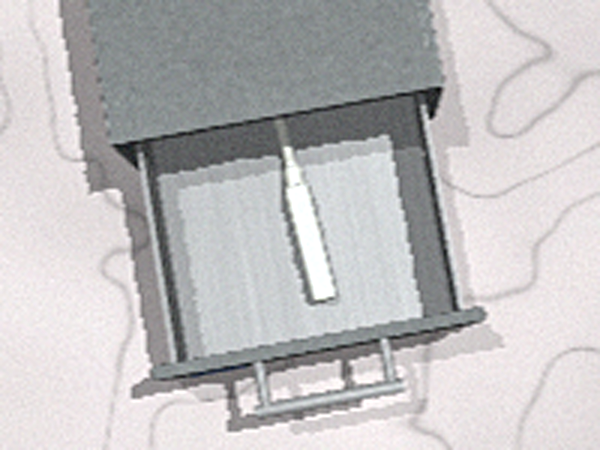

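The drawer is fully open. The white wand lies in the middle, with its handle running from about (322,298) near the drawer front to (293,183), and its tube going under the top at (281,122). Next I locate the handle precisely.

```bash
python3 - <<'E'
from h import *
c=dict(np.load("top1.npz"));W=cloud(c);g=c["frame"].min(-1).astype(int)
print(g[230,235:270],W[230,252])
m=np.zeros(g.shape,np.uint8);m[195:256,235:266]=(g[195:256,235:266]>140)
n,l,s,_=cv2.connectedComponentsWithStats(m);k=1+s[1:,4].argmax();v,u=np.where(l==k);print(s[k])
P=np.array([ray(c,a,b,.046) for a,b in zip(u,v)])[:,:2]
r=cv2.minAreaRect(P.astype(np.float32));print(r,np.round(cv2.boxPoints(r),4).tolist())
d=cv2.fitLine(P.astype(np.float32),cv2.DIST_HUBER,0,.01,.01).ravel();print(d,np.degrees(np.arctan(d[1]/d[0])))
t=(P-d[2:])@d[:2];print(t.min(),t.max())
for a in np.arange(t.min(),t.max(),.012):
    s=(t>=a)&(t<a+.012);w=(P[s]-d[2:])@[-d[1],d[0]];print(round(a,3),np.round(np.r_[w.min(),w.max(),P[s].mean(0)],4))
# drawer walls
F=np.array([.696,.0565]);U=np.array([.983,.186]);N=np.array([-.186,.983])
print("handle end in unit frame",[(round(float((p-F)@U),3),round(float((p-F)@N),3)) for p in cv2.boxPoints(r)])
E
```

```text
[128 124 128 128 127 125 124 128 126 126 133 111  73  67 106 157 166 160
 158 158 162 155 121 120 132 129 133 133 132 131 133 136 132 131 133] [0.59941263 0.03552199 0.04630871]
[245 199  16  51 282]
((0.6170929670333862, 0.03729544207453728), (0.14251282811164856, 0.01881089247763157), 15.82484245300293) [[0.5460000038146973, 0.026900000870227814], [0.5511000156402588, 0.008799999952316284], [0.6881999969482422, 0.04769999906420708], [0.6830999851226807, 0.0658000037074089]]
[0.96601605 0.2584822  0.6074539  0.03486298] 14.98002
-0.06123401928167454 0.08120119322874589
-0.061 [-0.0083  0.0084  0.5538  0.0205]
-0.049 [-0.0104  0.0083  0.5656  0.0234]
-0.037 [-0.0085  0.0082  0.5773  0.0266]
-0.025 [-0.0086  0.0088  0.5886  0.03  ]
-0.013 [-0.0087  0.0087  0.6003  0.0329]
-0.001 [-0.0087  0.0087  0.6122  0.0361]
0.011 [-0.0081  0.0086  0.6239  0.0394]
0.023 [-0.0082  0.0092  0.635   0.043 ]
0.035 [-0.0083  0.0085  0.6457  0.0453]
0.047 [-0.0051  0.0043  0.6591  0.0485]
0.059 [-0.0058  0.0022  0.6696  0.0502]
0.071 [-0.0026  0.0015  0.6823  0.0543]
handle end in unit frame [(-0.153, -0.001), (-0.151, -0.02), (-0.009, -0.007), (-0.011, 0.012)]
```

Call:
send_rows(steps=[[[0.211,-0.1425,0,-0.952],[0.211,-0.1425,0,-0.952],[0.211,-0.1425,0,-0.952],[0.211,-0.1425,0,-0.952],[0.211,-0.1425,0,-0.952],[0.211,-0.1425,0,-0.952],[0.211,-0.1425,0,-0.952],[0.211,-0.1425,0,-0.952],[0.211,-0.1425,0,-0.952],[0.211,-0.1425,0,-0.952],[0.211,-0.1425,0,-0.952]]], fingers=0.05)

```text
t: 7.32
tool_pos: [0.5683, 0.0208, 0.2862]
orientation: [0.991, 0.13, -0.0, 0.0]
contact_force: [-1.1, -0.0, 0.3]
width: 0.0405
grip_force: 0.0
```

```bash
python3 -c "
from station import manip
s=manip.read_state();print(s['tool_pos'],s['orientation'],s['joint_positions'])
q=s['orientation'];import numpy as np
from scipy.spatial.transform import Rotation as R
y=R.from_quat(q).apply([0,1,0]);print(np.degrees(np.arctan2(y[1],y[0])))"
```

```text
[0.56828018 0.02079427 0.28619248] [ 9.91496363e-01  1.30134338e-01 -1.26658102e-04  5.18884265e-06] [ 1.56674296e-02  2.92001767e-01  1.71587649e+00 -4.34120536e-05
  1.13396486e+00  1.32547319e+00]
-75.045289516044
```

Call:
send_rows(steps=[[[-0.001,0.003,-0.05,0],[-0.001,0.003,-0.1,0],[-0.001,0.003,-0.15,0],[-0.001,0.003,-0.19,0],[-0.001,0.003,-0.22,0],[-0.001,0.003,-0.235,0],[-0.001,0.003,-0.245,0],[-0.001,0.003,-0.25,0],[-0.001,0.003,-0.25,0]]])

```text
t: 8.45
tool_pos: [0.5677, 0.0243, 0.0368]
orientation: [0.992, 0.13, 0.0, 0.0]
contact_force: [-0.7, -0.6, 0.2]
width: 0.0405
grip_force: 0.0
```

Call:
send_rows(steps=[[[0,0,-0.003,0],[0,0,-0.003,0],[0,0,-0.003,0],[0,0,-0.003,0],[0,0,-0.003,0]]], fingers=1, squeeze=25)

```text
t: 9.07
tool_pos: [0.5681, 0.0243, 0.034]
orientation: [0.992, 0.129, 0.001, 0.0]
contact_force: [0.8, -0.1, 5.4]
width: 0.0216
grip_force: 25.5
```

Call:
send_rows(steps=[[[0,0,0.01,0],[-0.001,0,0.02,0],[-0.002,-0.0005,0.03,0],[-0.004,-0.001,0.04,0],[-0.006,-0.0015,0.05,0],[-0.006,-0.0015,0.05,0]]])

```text
t: 9.82
tool_pos: [0.5617, 0.0228, 0.0843]
orientation: [0.992, 0.129, 0.001, 0.0]
contact_force: [-0.3, 0.1, -0.8]
width: 0.0214
grip_force: 24.6
```

```bash
python3 - <<'E'
from station import manip
from h import *
fs=[]
for n in("scene","top"):
    c=manip.read_camera(n);np.savez(n+"2",**c);
    f=c["frame"][:,:,::-1]
    f=f[80:280,200:400] if n=="scene" else f[130:330,150:350]
    fs.append(cv2.convertScaleAbs(cv2.resize(f,(400,400),interpolation=cv2.INTER_CUBIC),alpha=1.6))
cv2.imwrite("pics/c2.png",np.hstack(fs))
E
```

```text
(no output)
```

View pics/c2.png

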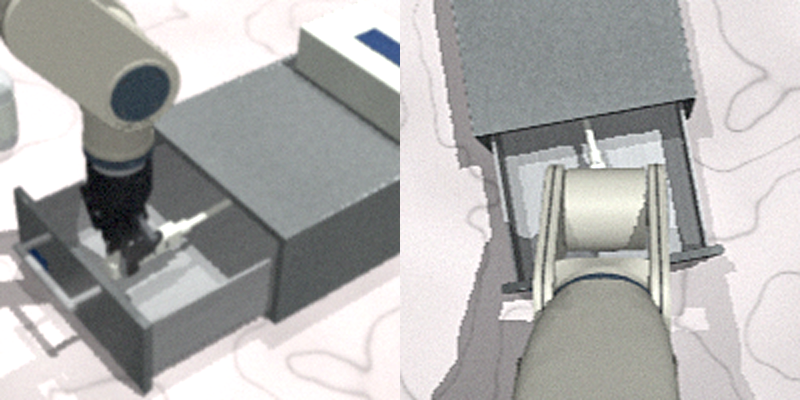

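The wand is gripped. The tube is visible in the left half from (165,243) to (230,200). I check its slope from the depth.

```bash
cat >slope.py <<'E'
import sys
from h import *
c=dict(np.load(sys.argv[1]));W=cloud(c);g=c["frame"].min(-1)
T=np.array([float(x) for x in sys.argv[2:5]]);D=np.array([.966,.2585]);N=np.array([-D[1],D[0]])
r=W[...,:2]-T[:2];a=r@D;b=r@N
m=(g>float(sys.argv[5]))&(abs(b)<.018)&(a>.03)&(a<.3)&(W[...,2]>.03)&(W[...,2]<T[2]+.05)
for lo in np.arange(.03,.28,.012):
    s=m&(a>=lo)&(a<lo+.012)
    if s.sum()>2: print(round(lo+.006,3),int(s.sum()),np.round(np.percentile(W[s][:,2],[20,50,90]),3),round(float(np.median(b[s])),3))
E
python3 slope.py scene2.npz .5617 .0228 .0843 90; echo; python3 slope.py top2.npz .5617 .0228 .0843 90
```

```text
0.036 6 [0.076 0.078 0.08 ] -0.012
0.048 11 [0.08  0.085 0.089] -0.012
0.06 26 [0.08  0.091 0.096] -0.01
0.072 50 [0.085 0.093 0.097] -0.008
0.084 35 [0.083 0.093 0.097] -0.006
0.096 28 [0.087 0.09  0.093] -0.005
0.108 11 [0.085 0.087 0.091] -0.003
0.12 15 [0.084 0.086 0.088] -0.003
0.132 12 [0.084 0.085 0.089] -0.002

0.084 27 [0.093 0.095 0.097] -0.003
0.096 27 [0.086 0.09  0.093] -0.002
0.108 19 [0.085 0.088 0.094] -0.001
0.12 15 [0.084 0.086 0.089] -0.0
0.132 10 [0.085 0.086 0.09 ] -0.0
```

Call:
send_rows(steps=[[[0,0,0.015,0],[0,0,0.03,0],[0,0,0.045,0],[0,0,0.055,0],[0,0,0.065,0],[0,0,0.075,0],[0,0,0.075,0]]], squeeze=20)

```text
t: 10.8
tool_pos: [0.5616, 0.0228, 0.159]
orientation: [0.992, 0.129, 0.001, 0.0]
contact_force: [0.3, 0.4, -0.8]
width: 0.0216
grip_force: 24.4
```

```bash
python3 - <<'E'
from station import manip
from h import *
fs=[]
for n in("scene","top"):
    c=manip.read_camera(n);np.savez(n+"3",**c);
    f=c["frame"][:,:,::-1]
    f=f[80:280,200:400] if n=="scene" else f[130:330,150:350]
    fs.append(cv2.convertScaleAbs(cv2.resize(f,(400,400),interpolation=cv2.INTER_CUBIC),alpha=1.6))
cv2.imwrite("pics/c3.png",np.hstack(fs))
E
python3 slope.py scene3.npz .5617 .0228 .159 90; echo; python3 slope.py top3.npz .5617 .0228 .159 90
```

```text
0.036 17 [0.143 0.15  0.158] -0.011
0.048 35 [0.143 0.151 0.161] -0.011
0.06 28 [0.151 0.157 0.16 ] -0.01
0.072 49 [0.143 0.154 0.158] -0.009
0.084 19 [0.145 0.152 0.156] -0.009
0.096 25 [0.144 0.146 0.148] -0.005
0.108 9 [0.139 0.14  0.142] -0.004
0.12 14 [0.136 0.137 0.139] -0.004
0.132 13 [0.133 0.136 0.138] -0.004
0.144 29 [0.149 0.15  0.152] -0.002
0.156 38 [0.149 0.15  0.152] -0.001
0.168 36 [0.149 0.15  0.152] -0.0
0.18 36 [0.148 0.15  0.151] -0.001
0.192 30 [0.148 0.15  0.152] 0.001
0.204 36 [0.149 0.151 0.152] -0.002
0.216 33 [0.149 0.15  0.152] -0.0
0.228 28 [0.149 0.15  0.153] 0.003
0.24 32 [0.148 0.15  0.152] 0.002
0.252 37 [0.149 0.15  0.153] -0.002
0.264 39 [0.148 0.15  0.153] 0.002
0.276 31 [0.149 0.15  0.153] -0.002

0.084 11 [0.146 0.15  0.152] -0.003
0.096 30 [0.144 0.147 0.15 ] -0.001
0.108 14 [0.139 0.14  0.144] -0.001
0.12 17 [0.136 0.138 0.141] -0.001
0.132 16 [0.135 0.136 0.139] -0.001
0.144 36 [0.149 0.151 0.153] -0.001
0.156 29 [0.149 0.151 0.154] 0.002
0.168 17 [0.148 0.15  0.153] 0.008
0.18 9 [0.147 0.151 0.153] 0.002
0.192 4 [0.149 0.15  0.151] 0.001
0.204 15 [0.149 0.15  0.155] 0.008
0.216 6 [0.149 0.151 0.155] 0.008
0.24 10 [0.15  0.151 0.154] 0.003
0.252 16 [0.15  0.151 0.154] 0.001
0.264 12 [0.148 0.15  0.151] 0.001
0.276 6 [0.149 0.151 0.154] -0.013
```

View pics/c3.png

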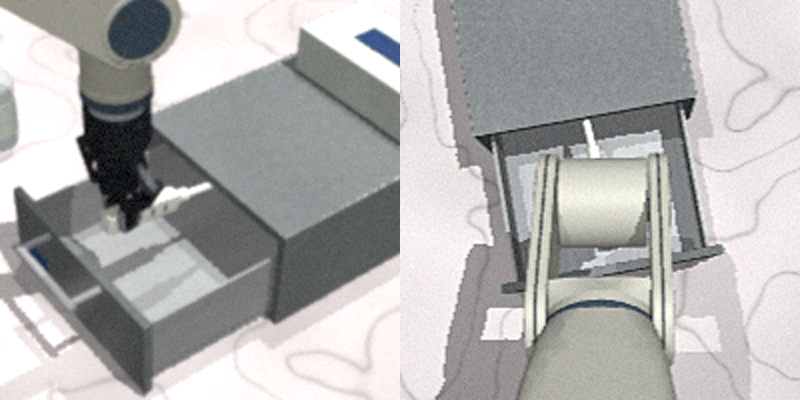

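The tube now bears on the top's edge at left-half (210,187) and has tilted about 12° with almost no force, so this approach works. I keep lifting.

Call:
send_rows(steps=[[[0,0,0.01,0],[0,0,0.02,0],[0,0,0.03,0],[0,0,0.04,0],[0,0,0.05,0],[0,0,0.06,0],[0,0,0.07,0],[0,0,0.075,0],[0,0,0.075,0]]])

```text
t: 12.02
tool_pos: [0.5614, 0.0228, 0.2338]
orientation: [0.992, 0.129, 0.0, 0.0]
contact_force: [-1.0, -0.7, -1.4]
width: 0.0215
grip_force: 24.8
```

```bash
python3 - <<'E'
from station import manip
from h import *
fs=[]
for n in("scene","top"):
    c=manip.read_camera(n);np.savez(n+"4",**c);
    f=c["frame"][:,:,::-1]
    f=f[80:280,200:400] if n=="scene" else f[130:330,150:350]
    fs.append(cv2.convertScaleAbs(cv2.resize(f,(400,400),interpolation=cv2.INTER_CUBIC),alpha=1.6))
cv2.imwrite("pics/c4.png",np.hstack(fs))
E
python3 slope.py scene4.npz .5617 .0228 .234 90|head -12; echo; python3 slope.py top4.npz .5617 .0228 .234 90|head -6
```

```text
0.036 43 [0.201 0.215 0.222] -0.01
0.048 35 [0.191 0.205 0.211] -0.011
0.06 37 [0.19  0.198 0.205] -0.01
0.072 18 [0.179 0.184 0.196] -0.009
0.084 11 [0.169 0.18  0.181] -0.005
0.096 12 [0.16  0.165 0.169] -0.004
0.108 10 [0.152 0.155 0.159] -0.004
0.12 11 [0.145 0.148 0.151] -0.005
0.132 10 [0.137 0.139 0.142] -0.003
0.144 20 [0.148 0.15  0.152] -0.003
0.156 45 [0.148 0.15  0.152] 0.003
0.168 29 [0.148 0.149 0.152] -0.0

0.096 3 [0.163 0.163 0.164] -0.002
0.108 15 [0.155 0.158 0.163] -0.001
0.12 14 [0.147 0.149 0.155] -0.001
0.132 16 [0.138 0.14  0.143] -0.001
0.144 36 [0.149 0.151 0.153] 0.002
0.156 24 [0.149 0.15  0.152] 0.0
```

View pics/c4.png

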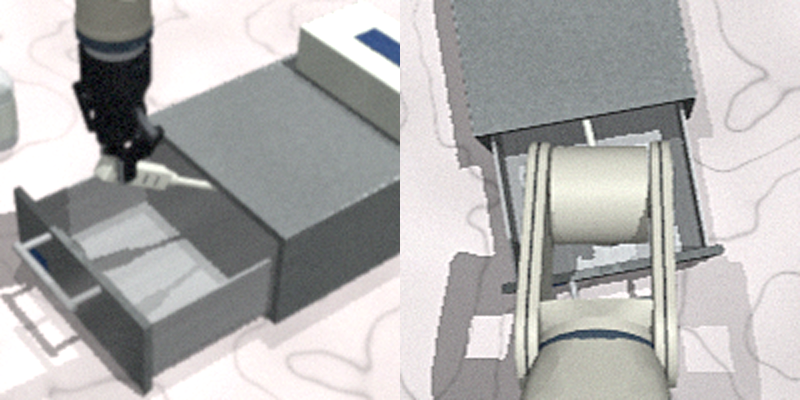

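The wand is tilted about 35° and its tube touches the edge at left-half (215,187). I back off 20 mm, then draw it out along its own axis.

Call:
send_rows(steps=[[[0,0,0,0],[-0.01,-0.0025,0,0],[-0.02,-0.005,0,0],[-0.034,-0.009,0.01,0],[-0.048,-0.013,0.02,0],[-0.062,-0.017,0.03,0],[-0.076,-0.02,0.04,0],[-0.09,-0.024,0.05,0],[-0.104,-0.028,0.06,0],[-0.118,-0.031,0.07,0],[-0.132,-0.035,0.08,0],[-0.146,-0.039,0.09,0]]], squeeze=40)

```text
t: 13.62
tool_pos: [0.4144, -0.0165, 0.324]
orientation: [0.992, 0.129, 0.0, 0.0]
contact_force: [-0.1, 0.1, -1.2]
width: 0.0212
grip_force: 45.4
```

```bash
python3 - <<'E'
from station import manip
from h import *
fs=[]
for n in("scene","top"):
    c=manip.read_camera(n);np.savez(n+"5",**c);
    f=c["frame"][:,:,::-1]
    f=f[80:280,200:400] if n=="scene" else f[130:330,150:350]
    fs.append(cv2.convertScaleAbs(cv2.resize(f,(400,400),interpolation=cv2.INTER_CUBIC),alpha=1.6))
cv2.imwrite("pics/c5.png",np.hstack(fs))
E
python3 slope.py scene5.npz .417 -.016 .324 100|head -20
```

```text
0.036 55 [0.281 0.301 0.31 ] -0.01
0.048 79 [0.117 0.276 0.3  ] -0.009
0.06 56 [0.278 0.287 0.294] -0.009
0.072 26 [0.267 0.272 0.279] -0.007
0.084 22 [0.256 0.26  0.271] -0.004
0.096 21 [0.128 0.251 0.255] -0.004
0.108 15 [0.241 0.245 0.248] -0.003
0.12 13 [0.234 0.236 0.238] -0.004
0.132 12 [0.226 0.227 0.23 ] -0.003
0.144 14 [0.216 0.218 0.223] -0.002
0.156 11 [0.21  0.212 0.216] -0.004
0.168 14 [0.2   0.203 0.207] -0.003
0.18 11 [0.193 0.195 0.198] -0.004
0.192 14 [0.184 0.185 0.191] -0.004
0.204 31 [0.172 0.176 0.18 ] -0.006
0.216 11 [0.173 0.176 0.179] -0.007
```

View pics/c5.png

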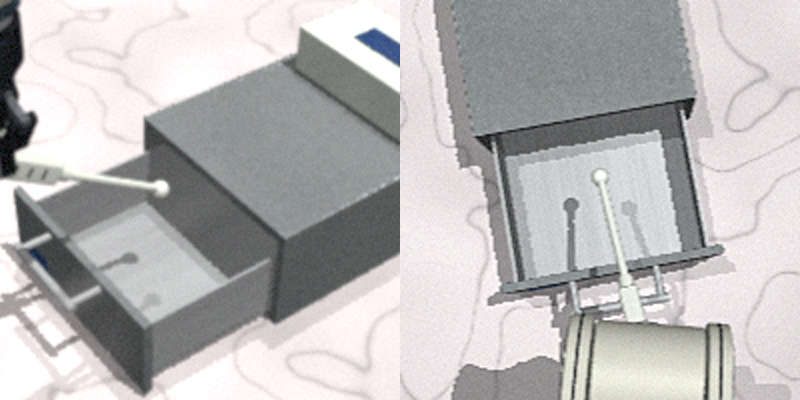

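The wand is fully out: the ball is at left-half (162,188), in front of the face, and the drawer is still open. I raise it clear.

Call:
send_rows(steps=[[[0,0,0.01,0],[0,0,0.025,0],[0,0,0.04,0],[0,0,0.055,0],[0,0,0.07,0],[0,0,0.085,0],[0,0,0.095,0],[0,0,0.1,0],[0,0,0.1,0],[0,0,0.1,0],[0,0,0.1,0],[0,0,0.1,0]]])

```text
t: 15.22
tool_pos: [0.4152, -0.0162, 0.4231]
orientation: [0.992, 0.129, -0.0, -0.0]
contact_force: [0.0, 0.7, -1.1]
width: 0.0211
grip_force: 45.4
```

```bash
python3 - <<'E'
from station import manip
from h import *
fs=[]
for n in("scene","top"):
    c=manip.read_camera(n);np.savez(n+"6",**c)
    fs.append(cv2.convertScaleAbs(cv2.resize(c["frame"][:,:,::-1],(400,300)),alpha=1.5))
cv2.imwrite("pics/c6.png",np.hstack(fs))
E
python3 slope.py scene6.npz .4144 -.0165 .424 100|tail -8; python3 slope.py top6.npz .4144 -.0165 .424 100|tail -8
```

```text
0.132 17 [0.325 0.328 0.332] -0.005
0.144 16 [0.316 0.319 0.324] -0.004
0.156 18 [0.308 0.31  0.317] -0.004
0.168 18 [0.299 0.302 0.307] -0.004
0.18 13 [0.294 0.295 0.3  ] -0.003
0.192 12 [0.286 0.288 0.291] -0.004
0.204 26 [0.272 0.276 0.282] -0.006
0.216 24 [0.273 0.276 0.278] -0.005
0.132 24 [0.329 0.331 0.334] -0.001
0.144 23 [0.319 0.322 0.327] -0.001
0.156 25 [0.312 0.314 0.317] -0.001
0.168 24 [0.303 0.305 0.31 ] -0.001
0.18 22 [0.294 0.297 0.299] -0.001
0.192 22 [0.287 0.289 0.292] -0.001
0.204 30 [0.275 0.279 0.284] -0.002
0.216 40 [0.274 0.276 0.28 ] -0.001
```

View pics/c6.png

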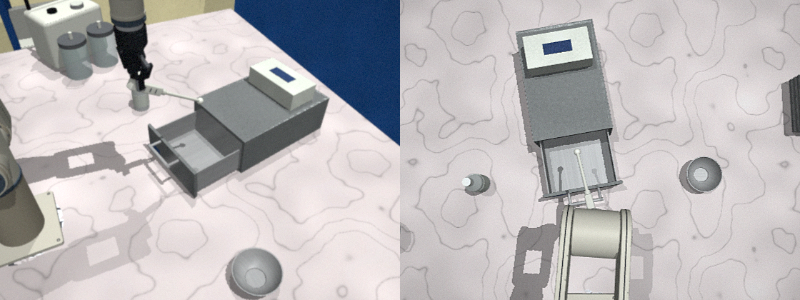

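The wand is steady in the gripper with its lowest point, the tip, at about 0.26 m, well above the unit's 0.15 m top. The drawer is open, and the bottle (475,183) and bowl (700,175) in the right half have not moved.

```bash
python3 -c "
from station import manip
print(manip.sign_off())"
```

```text
the job is handed in; nothing more can be done
None
```

The job is handed in at about 15 s: the drawer is open to its stop, and the wand is held still in the air, its tip about 0.11 m above the unit's top, with the bottle and bowl untouched.

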